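Open the tea tin on its hold-down board

TASK

Open the tea tin that stands on the wooden board: first slide the hold-down fork fully home over the tin's square foot and let go of it, then draw the tight, deep lid straight up off the tin and stand it, open end down, in the middle of the cork pad on the same board. The tin's base must stay seated on the board with the fork still home.

Things in the scene. Friction and masses are not known exactly. Their poses are not given: they have to be found in the camera images.
- board: Fixed light wood board, 160 x 440 x 12 mm, long along its y. Origin: its underside (the counter), below the middle of the tin's place; z up. At its +y end a cork pad, 100 x 100 mm, centre at x 0, y 140 mm, top at z = 14 mm. At its -y end the hold-down fork. Cleats 5 mm high keep the tin's foot in place sideways.
- fork_knob (a point): Grip point on the axis of the fork's upright wooden knob (22 mm diameter, 28 to 86 mm above the counter), 65 mm up. The dark steel fork slides along the board's y (2 N friction), stays where left. Knob starts at y -180 to -172 mm in the board's frame; home, at its stop, y = -105. Its two prongs (72 mm apart, tops 28 mm up) then lie either side of the tin over its foot.
- tin_base: Loose steel base of the tea tin (about 0.35 kg): square foot 92 x 92 x 6 mm, square neck 55 x 55 mm up to 64 mm. Origin: centre of the foot's underside, z up; it stands at x 0, y 0, z 12 mm in the board's frame. Two sprung rubber pads in the neck grip the lid: with no fork over its foot the base comes up with the lid.
- lid_knob (a point): Grip point on the axis of the lid's upright wooden knob (22 mm diameter, 42 mm high), 26 mm above the lid's flat top, 85 mm above its rim. Steel lid 0.15 kg, square, 64 x 64 mm, 59 mm high without knob, 56 mm deep, 1.5 mm play round the neck; free after 56 mm of pull at about 7 to 16 N. Closed, the point is 105 mm above the counter; on the cork pad 99 mm.
Mind the look-alikes: they are no part of the job. Leave any red look-alike of the part that bears lid_knob alone. Leave any turquoise look-alike of the tin_base alone.

How it is judged:
By the outcome, as a careful person would: the job done as asked, in the order asked, and still so for the second after the job is handed in, with the robot touching nothing.
It also fails if it takes over 54 s, if anything falls off the work surface, if the arm or the gripper's body presses on something with over 40 N, if the wrist force passes 120 N, or if a joint passes its speed limit or range.

ROBOT

A 7-joint arm with a two-finger parallel gripper is mounted at the origin on the work surface. World frame = base frame: x ahead of the robot, y to its left, z up, the work surface at z = 0. Lengths are in m, angles in rad, forces in N, time in s.
With the tool pointing down it reaches from about 0.35 to 0.9 m from the base axis. Payload 8.1 kg.
Tool frame: the origin (TCP) lies midway between the tips of the shut fingers; the grasp point (between the pads) lies 19 mm behind it; x points along the fingers, y is the direction in which the jaws open and shut, and the axes are right-handed (so a half turn about x gives the same grasp; the last joint's range is limited). The gripper opens to 85 mm and grips with 20 to 120 N. Pads are 22 mm wide; open, the fingers measure 114 mm over their backs; the gripper's body (76 mm by 85 mm) begins 54 mm behind the grasp point. The pads swing forward as they close: fully open they stand 13 mm farther back than shut.
Start: joints at [1.21, 0.434, 0.025, 1.573, -0.012, 1.134, -0.075], TCP at [0.159, -0.604, 0.231] pointing down, gripper open.
Joint ranges: [-2.62, 2.62], [-0.44, 2.09], [-1.27, 1.32], [0.08, 2.57], [-1.32, 4.46], [0.12, 2], [-2.74, 2.74]. Speed limits (rad/s): [2.22, 2.22, 3.01, 3.01, 3.14, 3.14, 3.14].

INTERFACE

Orientations are given as a unit quaternion [x, y, z, w].
In Python, from station import arm gives the robot as it stands. The module is installed in compiled form; this text tells all that it offers. Calls block until the motion is done:
- arm.move_ptp(position, orientation): joint-space move of the TCP to a pose.
- arm.line_to(position, attitude=None, feed=0.15, max_force=None): straight line of the TCP; attitude=None keeps the orientation; feed is the mean speed in m/s. With max_force (N) it stops when the force on the tool has changed by that much, and returns True; else False.
- arm.move_j(angles): joint-space move.
- arm.set_gripper(opening, f_grip=None): finger opening in m; f_grip is the grip in N (None keeps the last); returns when the fingers have stopped.
- arm.sleep(seconds).
- arm.solve_ik(position, orientation): joint angles nearest the present ones, or None.
- arm.read_camera(name): name is "scene" or "top"; returns the picture (480x640x3 uint8, red, green, blue); there is no depth.
- arm.get_calibration(name): a dict with "intrinsics" (3x3 intrinsics, pixels), "eye" and "attitude" of the camera in the world. Camera axes: x right, y up, looking along -z (the intrinsics and any distortion apply to the point x, -y, -z); pixel columns grow to the right and rows downward; lengths in m; the calibration is good to about 2 mm. A picture is of the moment at which its call begins. get_calibration takes no time and is no camera call.
A pose or a line that the arm cannot do raises arm.Unreachable and nothing moves.
- arm.sign_off(): hands the job in, once; it reports no verdict.
Readings, each from a call of its own:
- arm.read_clock(): time.
- arm.read_joints(): joint angles.
- arm.read_joint_velocities(): joint speeds.
- arm.read_tau(): joint torques, N m.
- arm.read_position(): TCP position.
- arm.read_tool_rot(): TCP orientation.
- arm.read_force(): force on the tool from outside, world axes, zero at the start.
- arm.read_wrist_torque(): the same for the moment, N m.
- arm.read_width(): finger opening in m.
Only numpy, scipy, OpenCV 4.12 (cv2) and the standard library are available. Lean on these libraries where they do the work, as an engineer would, in place of code of your own. Each camera call takes 0.05 s, during which the arm holds its last target.

## Working session

There is one attempt and no reset: what is moved stays moved. The work goes in short steps, each a Python script; the robot and the scene stay as the last script left them, time stands still between calls to the robot, and variables do not carry over. Pictures are saved under pics/ and viewed, and the job is handed in when it is done.

```bash
mkdir -p pics
python3 - <<'E'
from station import arm
import cv2
for n in ["scene","top"]:
    im=arm.read_camera(n); cv2.imwrite(f"pics/{n}0.png",im[:,:,::-1])
    c=arm.get_calibration(n); print(n,{k:(v.round(4).tolist() if hasattr(v,'round') else v) for k,v in c.items()})
print(arm.read_clock(),arm.read_position(),arm.read_tool_rot(),arm.read_force(),arm.read_width())
E
```

```text
scene {'intrinsics': [[535.8811, 0.0, 319.9324], [0.0, 535.8811, 238.6952], [0.0, 0.0, 1.0]], 'eye': [0.8876, -0.4138, 0.7199], 'attitude': [0.3408, 0.1323, 0.3519, 0.8617]}
top {'intrinsics': [[527.2185, 0.0, 326.0975], [0.0, 527.2185, 243.4623], [0.0, 0.0, 1.0]], 'eye': [0.3965, -0.0165, 0.8016], 'attitude': [-0.0407, 0.0459, 0.7069, -0.7046]}
0.1 [ 0.15914818 -0.60392147  0.23057201] [-0.70112882 -0.09135912  0.70136324 -0.09034105] [ 0.16950874 -0.41401651  0.20940264] 0.0855094051513289
```

View pics/scene0.png

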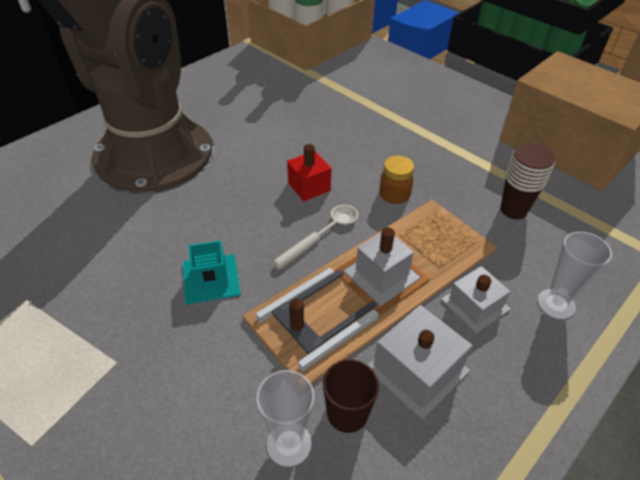

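View pics/top0.png

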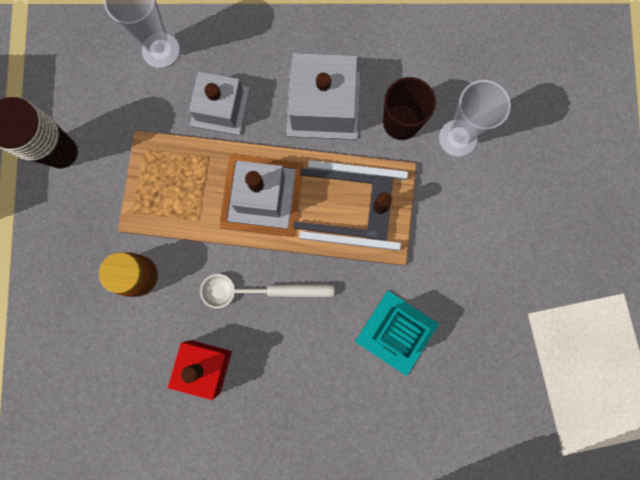

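The scene image shows the board in the middle: the cork end is at about (440,238), the tin's knob at (387,240) and the fork's knob at (297,314). The top image shows the same board, with corners at about (136,132), (416,163), (407,264) and (120,231), the lid knob at (254,181) and the fork knob at (383,202). Next I'll make the masks and zoomed crops.

```bash
cat > h.py <<'E'
import numpy as np, cv2
from scipy.spatial.transform import Rotation as R
from station import arm
def ray(n,p):
    c=arm.get_calibration(n); K=np.array(c["intrinsics"]); q=np.linalg.inv(K)@[p[0],p[1],1.]
    d=R.from_quat(c["attitude"]).apply([q[0],-q[1],-q[2]]); return np.array(c["eye"]),d/np.linalg.norm(d)
def plane(n,p,z):
    e,d=ray(n,p); return e+d*(z-e[2])/d[2]
def proj(n,P):
    c=arm.get_calibration(n); K=np.array(c["intrinsics"]); v=R.from_quat(c["attitude"]).inv().apply(np.asarray(P)-np.array(c["eye"]))
    u=K@[v[0],-v[1],-v[2]]; return u[:2]/u[2]
def tri(p,q,a="scene",b="top"):
    e1,d1=ray(a,p); e2,d2=ray(b,q)
    s=np.linalg.lstsq(np.c_[d1,-d2],e2-e1,rcond=None)[0]
    x,y=e1+s[0]*d1,e2+s[1]*d2; return (x+y)/2,np.linalg.norm(x-y)
E
python3 - <<'E'
from h import *
top=cv2.imread("pics/top0.png");sc=cv2.imread("pics/scene0.png")
for n,im,(x0,y0,x1,y1) in [("top",top,(105,115,435,280)),("scene",sc,(235,190,505,390))]:
    hsv=cv2.cvtColor(im,cv2.COLOR_BGR2HSV)
    k=cv2.inRange(im,(0,0,25),(40,50,110))&cv2.inRange(hsv,(0,110,20),(12,255,110))
    m,l,s,c=cv2.connectedComponentsWithStats(k)
    print(n,[(s[i].tolist(),c[i].round(1).tolist()) for i in range(1,m) if s[i][4]>40])
    w=cv2.inRange(hsv,(8,70,70),(25,255,255)); w[:y0]=0;w[y1:]=0;w[:,:x0]=0;w[:,x1:]=0
    w=cv2.morphologyEx(w,cv2.MORPH_CLOSE,np.ones((25,25)))
    ct=max(cv2.findContours(w,0,1)[0],key=cv2.contourArea)
    P=np.array([plane(n,p[0],0.012)[:2] for p in ct])
    r=cv2.minAreaRect((P*1000).astype(np.float32)); print(r, cv2.boxPoints(r))
    cr=cv2.resize(im[y0:y1,x0:x1],None,fx=2.4,fy=2.4,interpolation=cv2.INTER_CUBIC); cv2.imwrite(f"pics/{n}crop.png",cr)
E
```

```text
top [([317, 73, 13, 17, 169], [322.9, 80.9]), ([384, 78, 51, 58, 1311], [409.5, 107.0]), ([206, 84, 13, 16, 157], [211.8, 91.0]), ([0, 98, 37, 50, 1522], [16.0, 122.1]), ([246, 172, 17, 19, 222], [253.8, 180.7]), ([374, 193, 18, 20, 256], [382.1, 202.2]), ([128, 254, 29, 42, 346], [146.1, 275.5]), ([187, 341, 45, 54, 293], [215.6, 360.3]), ([181, 364, 23, 19, 262], [191.2, 373.2])]
((531.6673583984375, 75.06535339355469), (451.3703308105469, 233.1327362060547), 83.38645935058594) [[ 389.8841  -135.69283]
 [ 621.46545 -162.54317]
 [ 673.4506   285.82355]
 [ 441.86926  312.6739 ]]
scene [([304, 145, 11, 23, 216], [308.9, 156.3]), ([288, 164, 43, 37, 855], [309.0, 183.9]), ([502, 185, 37, 33, 708], [517.2, 202.4]), ([381, 229, 12, 24, 222], [386.4, 240.0]), ([478, 276, 12, 14, 132], [483.2, 282.6]), ([290, 299, 13, 32, 349], [296.4, 314.1]), ([420, 331, 13, 17, 178], [425.6, 338.9]), ([324, 360, 54, 72, 2887], [349.5, 394.0])]
((580.4880981445312, 69.23861694335938), (271.1744384765625, 454.1493225097656), 5.3035502433776855) [[ 424.4923   282.80853]
 [ 466.47034 -169.39656]
 [ 736.4839  -144.3313 ]
 [ 694.50586  307.87378]]
```

View pics/topcrop.png

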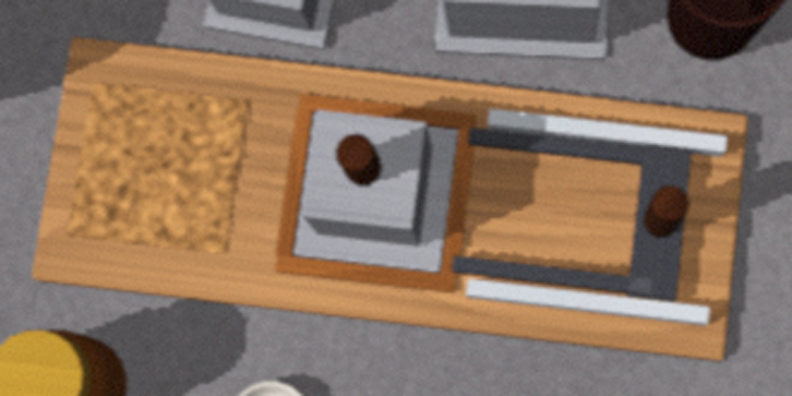

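View pics/scenecrop.png

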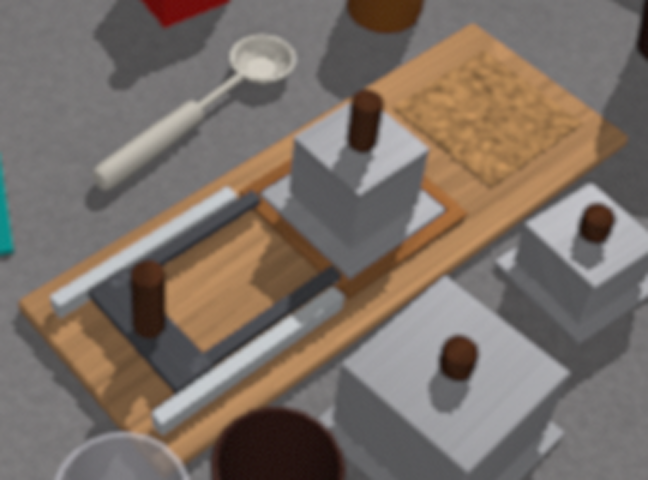

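Run:
```python
from h import *
T=lambda p:(p[0]/2.4+105,p[1]/2.4+115)
S=lambda p:(p[0]/2.4+235,p[1]/2.4+190)
cs=[T(p) for p in [(72,38),(747,114),(722,358),(33,280)]]
P=np.array([plane("top",p,.012) for p in cs]); print(P.round(4)); print("sides",[np.linalg.norm(P[i]-P[i-1]).round(4) for i in range(4)],"centre",P.mean(0))
v=(P[0]+P[3]-P[1]-P[2])[:2]; yaw=np.arctan2(-v[0],v[1]); print("yaw",yaw)
# cross-view check of corner heights
for t,s in [((72,38),(627,137)),((33,280),(474,24)),((722,358),(20,303))]: print(tri(S(s),T(t)))
print("tin foot", np.mean([plane("top",T(p),.016) for p in [(312,110),(460,128),(440,270),(293,257)]],0))
print("cork", np.mean([plane("top",T(p),.014) for p in [(92,85),(249,99),(230,250),(70,235)]],0))
A=P.mean(0)[:2]; Rm=np.array([[np.cos(yaw),-np.sin(yaw)],[np.sin(yaw),np.cos(yaw)]])
for t,s in [((357.5,155.5),(367,101)),((667,205),(148,275))]:
    X,g=tri(S(s),T(t)); print("knobtop",X,g,"rel board centre",Rm.T@(X[:2]-A))
```

```text
[[ 0.67    0.2722  0.012 ]
 [ 0.619  -0.1618  0.012 ]
 [ 0.4621 -0.1423  0.012 ]
 [ 0.5126  0.2903  0.012 ]]
sides [np.float64(0.1585), np.float64(0.437), np.float64(0.1581), np.float64(0.4355)] centre [0.56593748 0.06461597 0.012     ]
yaw -0.11656060360190773
(array([0.67187875, 0.27420922, 0.00794598]), np.float64(0.0011979497849129938))
(array([0.51504452, 0.29455009, 0.00598564]), np.float64(0.004602096799677001))
(array([ 0.46319678, -0.1418722 ,  0.00820252]), np.float64(0.0025300739471474064))
tin foot [0.56847442 0.07483421 0.016     ]
cork [0.58475012 0.21218622 0.014     ]
knobtop [0.56738623 0.0750479  0.11778273] 0.0038345896192621487 rel board centre [0.00022572 0.01052963]
knobtop [ 0.54605385 -0.10095664  0.0800088 ] 0.0012279987637163641 rel board centre [-0.00049313 -0.16676152]
```

Measurements from the two views:

| Item | Measured | Text |
|---|---|---|
| Tin centre | about (0.568, 0.075) | – |
| Board yaw | about -0.117 rad | – |
| Fork knob y, board frame | -177 mm | -180 to -172 mm |
| Cork y, board frame | about +138 mm | 140 mm |
| Knob top heights | 118 and 80 mm | 121 and 86 mm |

The heights read 3–6 mm low, which is within my picking error. Next I move to the fork.

```bash
cat >> h.py <<'E'
yaw=-0.1166; O=np.array([0.5677,0.0750]); 
Rm=np.array([[np.cos(yaw),-np.sin(yaw)],[np.sin(yaw),np.cos(yaw)]])
def W(x,y,z): return [*(O+Rm@[x,y]),z]
def quat(s):
    x=np.array([0,0,-1.]); y=s*np.array([np.cos(yaw),np.sin(yaw),0]); return R.from_matrix(np.c_[x,y,np.cross(x,y)]).as_quat()
E
python3 - <<'E'
from h import *
print(R.from_quat(arm.read_tool_rot()).as_matrix().round(2))
for s in (1,-1):
    for P in [(0,-177,.2),(0,-177,.048),(0,0,.09),(0,0,.2),(0,140,.2)]:
        q=arm.solve_ik(W(P[0],P[1]/1000,P[2]),quat(s)); print(s,P,None if q is None else np.round(q,2))
E
```

```text
[[-0.    0.25 -0.97]
 [ 0.   -0.97 -0.25]
 [-1.   -0.    0.  ]]
1 (0, -177, 0.2) [ 0.53  0.42 -0.6   1.75  0.27  1.06 -0.28]
1 (0, -177, 0.048) [ 0.47  0.61 -0.54  1.89  0.44  0.76 -0.43]
1 (0, 0, 0.09) [ 0.23  0.6  -0.66  1.82  0.46  0.88 -0.76]
1 (0, 0, 0.2) [ 0.3   0.49 -0.75  1.7   0.37  1.1  -0.68]
1 (0, 140, 0.2) [ 0.22  0.71 -1.1   1.56  0.65  1.28 -1.09]
-1 (0, -177, 0.2) [-0.68  0.57  1.16  1.84 -0.58  1.12 -2.57]
-1 (0, -177, 0.048) [-0.62  0.85  1.14  1.99 -0.97  0.99 -2.24]
-1 (0, 0, 0.09) [ 0.46  0.77 -1.07  1.8   0.77  1.06  2.13]
-1 (0, 0, 0.2) [ 0.48  0.6  -1.06  1.69  0.56  1.19  2.3 ]
-1 (0, 140, 0.2) [ 0.21  0.69 -1.07  1.56  0.62  1.27  2.07]
```

Run:
```python
from h import *
q=quat(1)
arm.move_ptp(W(0,-.177,.17),q); print(arm.read_clock(),np.round(arm.read_joints(),2))
arm.line_to(W(0,-.177,.090),feed=.15); print(arm.read_clock(),arm.read_position(),arm.read_force())
for n in ["scene","top"]: cv2.imwrite(f"pics/{n}1.png",arm.read_camera(n)[:,:,::-1])
a=cv2.imread("pics/scene1.png")[190:390,235:505];cv2.imwrite("pics/s1c.png",cv2.resize(a,None,fx=2.4,fy=2.4))
```

```text
2.375 [ 0.52  0.45 -0.59  1.78  0.3   0.99 -0.31]
3.0583 [ 0.54756479 -0.10083582  0.09055595] [ 0.30798399 -0.15780408  0.18353068]
```

View pics/s1c.png

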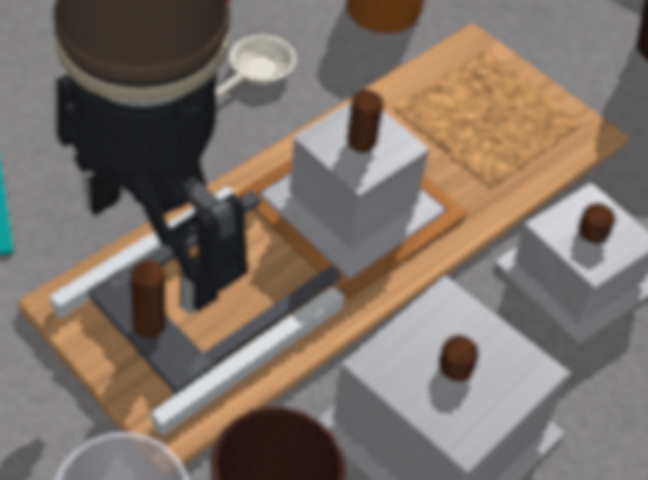

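View pics/top1.png

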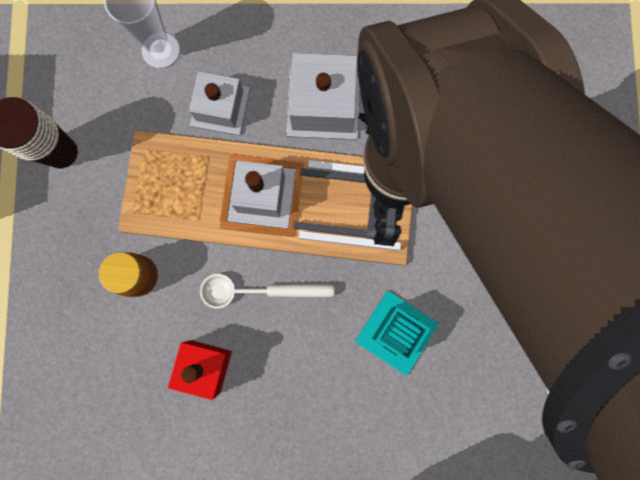

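Run:
```python
from h import *
C=lambda P:(proj("scene",P)-[235,190])*2.4
for P in [W(.0425,-.177,.103),W(-.0425,-.177,.103),W(0,-.177,.086),W(0,-.177,.103)]: print(P,C(P), proj("top",P))
```

```text
[np.float64(0.5893199543896496), np.float64(-0.10574243434287776), 0.103] [192.35214428 299.38374589] [387.47130713 165.45762746]
[np.float64(0.5048971113472339), np.float64(-0.09585387668083), 0.103] [105.42568945 209.59092686] [381.23151551 226.7976939 ]
[np.float64(0.5471085328684417), np.float64(-0.10079815551185388), 0.086] [148.19532578 270.11494016] [382.93828482 198.50752791]
[np.float64(0.5471085328684417), np.float64(-0.10079815551185388), 0.103] [147.62986223 253.18676492] [384.37418361 195.90379837]
```

The crops show the near fingertip at about (195,300), against a projected (192,299), and the knob top at (148,272), against a projected (148,270). The hand is centred over the fork knob, so I descend, grip and push to the stop.

Run:
```python
from h import *
hit=arm.line_to(W(0,-.177,.047),feed=.1,max_force=8); print("down",hit,arm.read_position())
arm.set_gripper(0.0,30); print("w",arm.read_width(),arm.read_force())
hit=arm.line_to(W(0,-.110,.047),feed=.06,max_force=12); print("push1",hit,arm.read_position(),arm.read_force())
if not hit:
    hit=arm.line_to(W(0,-.092,.047),feed=.03,max_force=10); print("push2",hit,arm.read_position(),arm.read_force())
p=arm.read_position(); print("board y", Rm.T@(np.array(p[:2])-O), arm.read_width(), arm.read_clock())
```

```text
down False [ 0.54724972 -0.10066663  0.04716504]
w 0.021467117931447042 [-2.57548097  0.10199032  4.76011648]
push1 False [ 0.55519408 -0.03377473  0.04733238] [-1.01888312  0.14433015  5.89607713]
push2 True [ 0.55596871 -0.02726754  0.04732475] [-1.64346079 -1.31600325  5.57571822]
board y [ 0.00024576 -0.1029379 ] 0.020975250262151694 6.0083
```

Run:
```python
from h import *
hit=arm.line_to(W(0,-.090,.047),feed=.03,max_force=15); p=arm.read_position();print("push3",hit,Rm.T@(np.array(p[:2])-O),arm.read_force())
arm.set_gripper(.085); arm.sleep(.2); print(arm.read_width(),arm.read_force())
p=arm.read_position(); arm.line_to([p[0],p[1],.16],feed=.2)
arm.move_ptp(W(-.0,-.30,.2),quat(1))
for n in ["scene","top"]: cv2.imwrite(f"pics/{n}2.png",arm.read_camera(n)[:,:,::-1])
a=cv2.imread("pics/scene2.png")[190:390,235:505];cv2.imwrite("pics/s2c.png",cv2.resize(a,None,fx=2.4,fy=2.4))
a=cv2.imread("pics/top2.png")[115:280,105:435];cv2.imwrite("pics/t2c.png",cv2.resize(a,None,fx=2.4,fy=2.4)); print(arm.read_clock())
```

```text
push3 True [ 0.00021312 -0.10304123] [-0.98749733 -2.35410475  5.3461075 ]
0.08486281956274294 [0.08764167 0.27221987 0.26061921]
8.75
```

View pics/s2c.png

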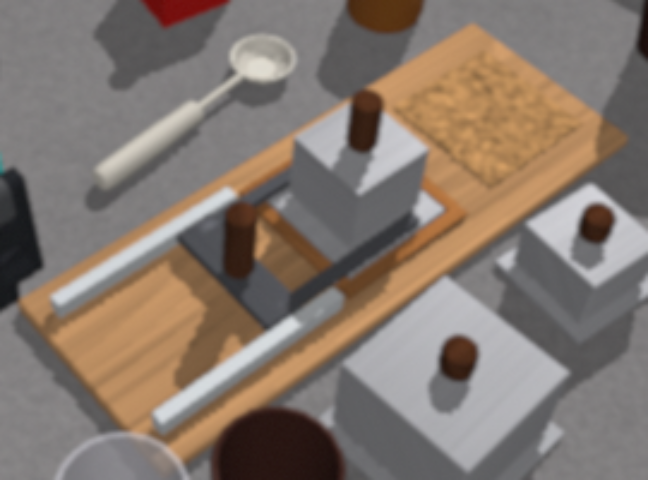

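View pics/t2c.png

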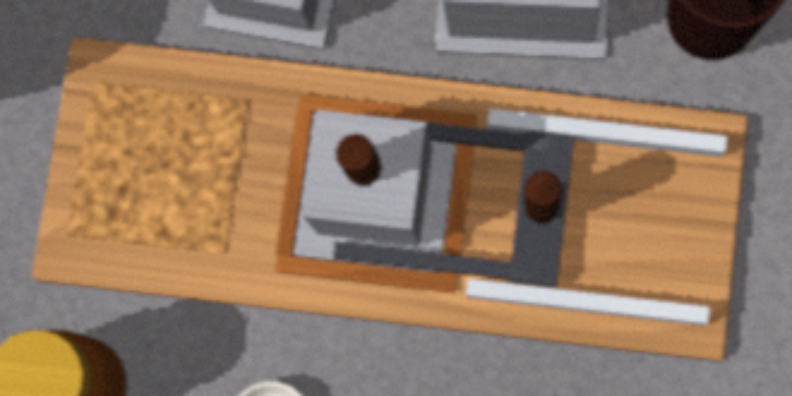

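The fork's prongs now lie over the foot on both sides, with its knob at top crop (543,195) and scene crop (240,212). I'll measure the knob spacing as a check and then grip the lid.

Run:
```python
from h import *
T=lambda p:(p[0]/2.4+105,p[1]/2.4+115)
S=lambda p:(p[0]/2.4+235,p[1]/2.4+190)
X,g=tri(S((240,214)),T((543,191)));print(X,g,Rm.T@(X[:2]-O))
for P in [W(0,-.105,.086),W(0,0,.121)]: print((proj("scene",P)-[235,190])*2.4,(proj("top",P)-[105,115])*2.4)
q=quat(1)
arm.move_ptp(W(0,0,.19),q); arm.line_to(W(0,0,.130),feed=.15)
for n in ["scene","top"]: cv2.imwrite(f"pics/{n}3.png",arm.read_camera(n)[:,:,::-1])
a=cv2.imread("pics/scene3.png")[190:390,235:505];cv2.imwrite("pics/s3c.png",cv2.resize(a,None,fx=2.4,fy=2.4))
print(arm.read_clock())
```

```text
[ 0.55437193 -0.02856954  0.08208336] 0.002178434388633551 [-0.00118871 -0.10441683]
[239.00443732 211.98003161] [542.9144099  186.41611363]
[364.93303969  98.51175744] [354.21980579 151.1393323 ]
10.55
```

View pics/s3c.png

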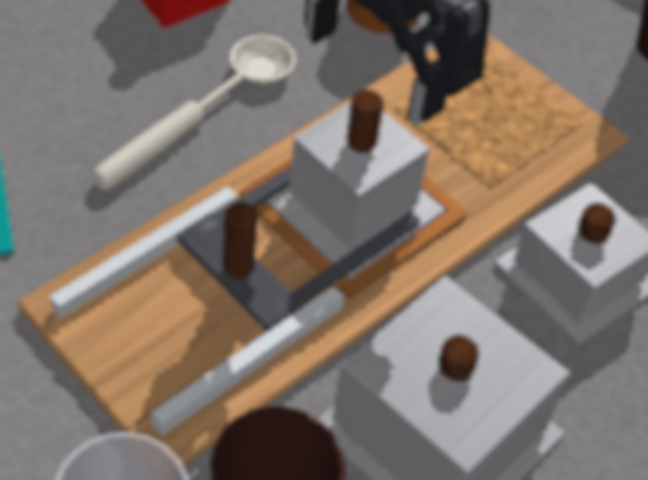

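The near fingertip at crop (425,112) sits beside and above the lid knob at (367,100), so the hand is aligned. The fork knob measures y = -104.4 mm, so it is home. Now I grip and pull.

Run:
```python
from h import *
hit=arm.line_to(W(0,0,.088),feed=.08,max_force=8); print("down",hit,arm.read_position())
arm.set_gripper(0.0,90); f0=arm.read_force(); print("w",arm.read_width(),f0)
p0=np.array(arm.read_position())
for z in (.095,.110,.125,.140,.150,.172):
    arm.line_to([p0[0],p0[1],z],feed=.05); print(z,np.round(arm.read_position(),4),np.round(arm.read_force(),1),round(arm.read_width(),4))
for n in ["scene","top"]: cv2.imwrite(f"pics/{n}4.png",arm.read_camera(n)[:,:,::-1])
a=cv2.imread("pics/scene4.png")[140:390,215:505];cv2.imwrite("pics/s4c.png",cv2.resize(a,None,fx=2.4,fy=2.4))
print(arm.read_clock())
```

```text
down False [0.5676778  0.07518056 0.08785606]
w 0.020135730718315266 [ 1.17242952 -1.68820577  4.01732133]
0.095 [0.5674 0.0746 0.0944] [-0.5 -1.  -8.3] 0.0199
0.11 [0.568  0.075  0.1105] [-1.8 -1.3 -7.7] 0.0198
0.125 [0.5688 0.0753 0.126 ] [-0.5 -1.5 -6.5] 0.0201
0.14 [0.5695 0.0756 0.1417] [-0.2  1.  -1. ] 0.0196
0.15 [0.5686 0.0751 0.1506] [ 0.1 -0.1 -1.9] 0.0199
0.172 [0.5683 0.0749 0.1721] [-0.2 -0.2 -1.9] 0.0199
14.525
```

View pics/s4c.png

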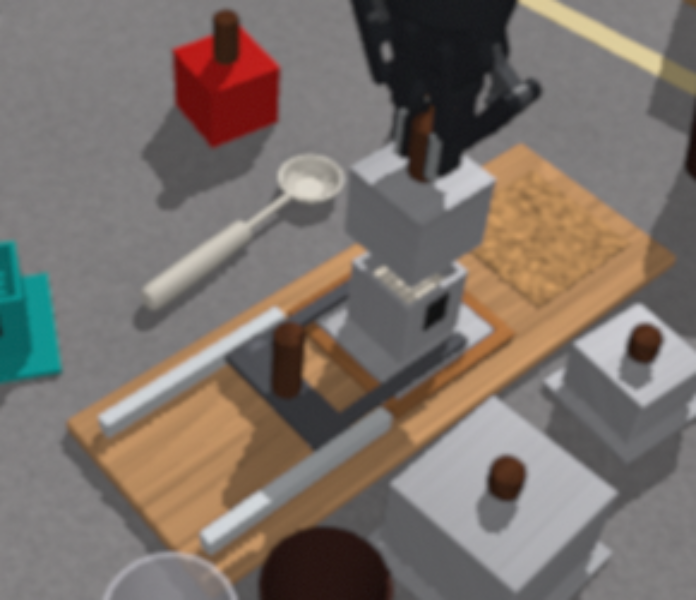

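The lid is off and hangs level at crop (420,205). The base is seated at (410,310) with the fork still home. I carry the lid to the cork.

Run:
```python
from h import *
q=quat(1); print(W(0,.139,.172))
arm.line_to(W(0,.139,.172),attitude=q,feed=.12)
arm.line_to(W(0,.139,.092),feed=.1,max_force=10)
print(arm.read_position(),arm.read_force())
hit=arm.line_to(W(0,.139,.076),feed=.02,max_force=5); print(hit,arm.read_position(),arm.read_force(),arm.read_clock())
for n in ["scene","top"]: cv2.imwrite(f"pics/{n}5.png",arm.read_camera(n)[:,:,::-1])
a=cv2.imread("pics/scene5.png")[140:390,235:525];cv2.imwrite("pics/s5c.png",cv2.resize(a,None,fx=2.4,fy=2.4))
```

```text
[np.float64(0.5838707001767605), np.float64(0.2130561786223033), 0.172]
[0.58426924 0.21340517 0.09263606] [-0.60734716  0.30407284 -1.79679398]
True [0.58406279 0.21301708 0.08247878] [-1.03576093 -0.48206418  5.47646589] 17.325
```

View pics/s5c.png

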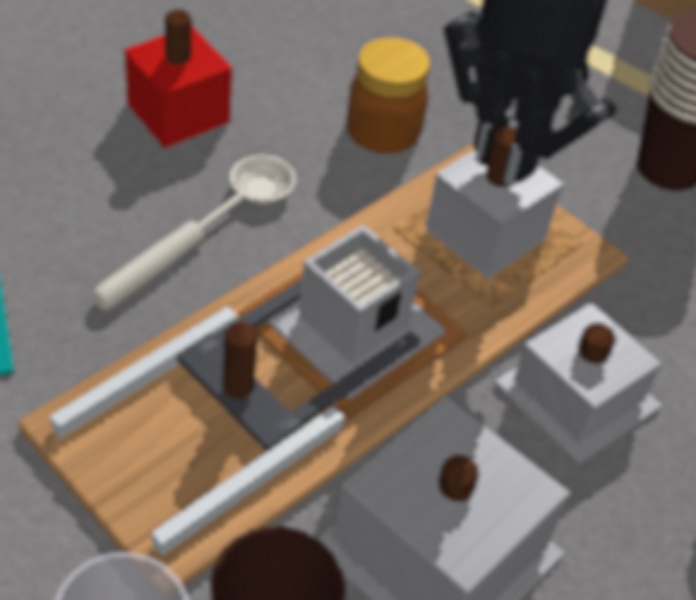

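The contact came at TCP z 0.0825, against 0.082 expected. The lid stands on the cork at crop (495,215). I release it and retreat.

Run:
```python
from h import *
p=arm.read_position()
arm.set_gripper(.085); arm.sleep(.2)
arm.line_to([p[0],p[1],.2],feed=.12)
arm.move_ptp(W(-.15,-.25,.25),quat(1)); arm.sleep(.3)
for n in ["scene","top"]: cv2.imwrite(f"pics/{n}6.png",arm.read_camera(n)[:,:,::-1])
a=cv2.imread("pics/scene6.png")[140:390,235:525];cv2.imwrite("pics/s6c.png",cv2.resize(a,None,fx=2.4,fy=2.4))
a=cv2.imread("pics/top6.png")[115:280,105:435];cv2.imwrite("pics/t6c.png",cv2.resize(a,None,fx=2.4,fy=2.4)); print(arm.read_clock(),arm.read_force())
```

```text
21.3583 [-0.53879731 -0.19393583 -0.17330722]
```

View pics/s6c.png

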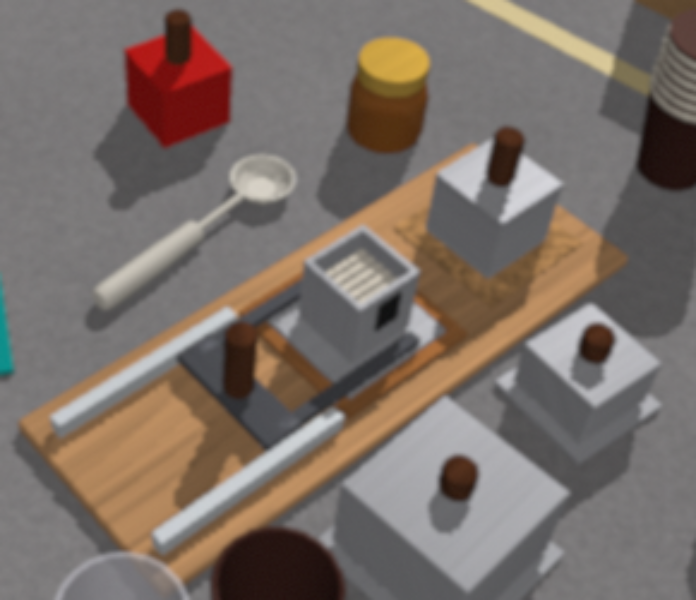

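View pics/t6c.png

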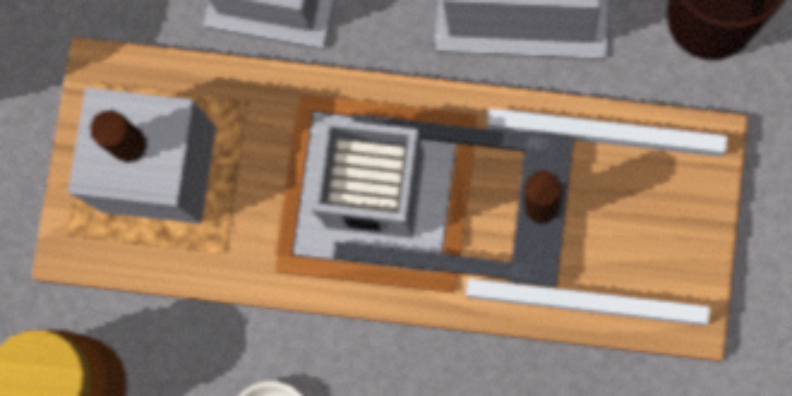

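Run:
```python
from h import *
X,g=tri((508/2.4+235,138/2.4+140),(111/2.4+105,131/2.4+115));print(X,g,Rm.T@(X[:2]-O))
T=lambda p:(p[0]/2.4+105,p[1]/2.4+115)
c=np.mean([plane("top",T(p),.073) for p in [(85,88),(194,100),(178,207),(72,192)]],0); print("lid top centre",Rm.T@(c[:2]-O))
X,g=tri((240/2.4+235,334/2.4+140),T((543,191)));print("fork",X,Rm.T@(X[:2]-O))
arm.sign_off()
```

```text
[0.5830933  0.21340631 0.11042989] 0.0026704650670232137 [-0.00081285  0.13925732]
lid top centre [-0.00090214  0.13772729]
fork [ 0.55437193 -0.02856954  0.08208336] [-0.00118871 -0.10441683]
the job is handed in; nothing more can be done
```

The job is done and handed in at about 21 s of the 54 s allowed; sign-off gives no verdict.

- **Fork:** I slid it to its stop, where two pushes ended within 0.1 mm of each other, and let go of it. In the final pictures its knob measures y = -104.4 mm in the board's frame (home is -105), with both prongs over the foot.
- **Lid:** It came straight up at about 8–10 N, read at a few points during the pull. It now stands upright on the cork, at about x -1 mm, y 138–139 mm in the board's frame (pad centre 0, 140).
- **Base and look-alikes:** The base stayed seated on the board under the prongs, and I did not touch the look-alikes. In the last pictures the robot touched nothing.

**Disagreement:** heights measured from the two views read about 3–6 mm lower than the text, with ray gaps of 1–5 mm. The lid met the cork at tool height 82.5 mm, against 82 mm from the text, so the text's heights held.

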